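# Set up the inspection arc: lamp head, then camera head

## Task

Set up the arc stand for checking the cut plate that lies in its nest: thread the bar-lamp head onto the free end of the curved rod and slide it round the bend until it rests fully home against the stop collar, then thread the camera head on behind it and slide it round until it rests against the lamp head. Both heads must end released on the rod, at rest, with lamp and lens facing the plate; do not let either head fall over, do not shift the stop collar, and leave the plate, the carton, the lens-cleaner bottle and the marker where they are.

Things in the scene. Friction and masses are not known exactly. Their poses are not given: they have to be found in the camera images.
- arc_centre (a point): Centre of the curved rod's arc, 30 mm above the bench. z up, y normal to the rod's vertical plane, -x towards the rod's foot, +x towards its free end. The fixed steel rod, 12 mm thick, has its centreline in the plane y = 0 on a circle of radius 180 mm: at angle t, measured from -x upwards, it lies at x = -180 cos t, z = 180 sin t. Foot (closed, in a socket) at t = 0, free tip at t = 98 deg.
- rod_tip (a point): The very end of the free, open end of the curved rod (t = 98 deg), 208 mm above the bench, just past the top of the arc and pointing slightly down. The last 13 mm (from t = 94 deg) taper from 12 to 7 mm. Axes as arc_centre.
- stand: The arc stand's dark steel base plate, 275 x 110 x 12 mm, fixed to the bench. Origin on the bench under arc_centre, axes as arc_centre; the plate covers x -215 to 60, y -55 to 55 mm. The nest round the origin with the wooden plate is 32 mm high at most; the rod's socket is at x = -180 mm, 48 mm high.
- collar_face (a point): Centre of the upper face of the dark clamp collar on the rod (30 mm in diameter, 14 mm along the rod), on the rod's centreline. The collar is clamped anywhere at t = 38 to 48 deg, its face square to the rod. It is the stop for the lamp head; a push under 40 N does not shift it. Axes are not those of the rod.
- lamp_bore (a point): Centre of the bar-lamp head's bore. x along the bore, y across, z away from the lamp. Aluminium block 52 (brass bush 54) x 40 x 40 mm centred here, bore 17 mm straight through; either end may go on first. Stands on its lamp at the start, this point 52 mm up. Grip across the flats (y, 40 mm). On the rod z points away from arc_centre. Touching the collar, this point is 28 mm from collar_face.
- lamp: The bar-lamp head, loose, about 0.28 kg; origin under the lamp, 52 mm below lamp_bore, same axes. Below the block a black lamp bar, 28 mm in x, 80 mm in y, reaching from 0 to 26 mm above the origin, with a white underside; above the block (72 mm) a round thumb knob, 18 mm across, to 84 mm.
- camera_bore (a point): Centre of the camera head's bore. The same bored block with the same axes, grip and bore as the lamp head; either end may go on first. Stands on its lens hood at the start, this point 62 mm up. Touching the lamp head on the rod, the two bore centres are 58 mm apart.
- camera: The camera head, loose, about 0.26 kg; origin under the lens, 62 mm below camera_bore, same axes. Below the block a round black lens barrel, 36 mm in diameter, from 0 to 42 mm above the origin; above the block (82 mm) a round thumb knob, 18 mm across, to 94 mm.
- work_plate: The plywood plate to be inspected, 50 x 70 x 12 mm, loose in the stand's nest under the arc; origin at the centre of its underside. Leave it there.
- carton: Bystander: small parts carton 60 x 86 x 45 mm, origin under its centre.
- spray: Bystander: bottle of lens cleaner 47 mm in diameter, 136 mm high, origin under its centre.
- marker_1: Bystander: marker pen 11 x 134 x 10 mm lying between the two heads, origin under its centre.
There are look-alikes about, which are no part of the job. What is shaped like the lamp but green or purple is not meant.

How it is judged:
On the way:
1. the lamp head is on the rod and home against the collar (distance between lamp_bore and collar_face below 0.034 m and angle between the y axis of lamp_bore and the y axis of arc_centre, either way round below 0.25 rad), for 0.2 s.
At the end, for the whole second after the job is handed in: Lamp head on the rod against the collar (bore centre within 34 mm of its face; 28 when touching), camera head on the rod against the lamp head (bore centres within 64 mm; 58 when touching), lamp and lens within 0.25 rad of the rod's plane, both released and at rest (all of step 1 and distance between camera_bore and lamp_bore below 0.064 m and angle between the y axis of camera_bore and the y axis of arc_centre, either way round below 0.25 rad and distance between camera_bore and arc_centre between 0.172 and 0.188 m and y of camera_bore in the frame of arc_centre between -0.008 and 0.008 m and linear speed of each of lamp, camera below 0.02 m/s).
It fails at once if the stop collar was shifted by more than 4 mm (distance of collar_face from where it was at the start of the episode above 0.004 m).
It fails at once if a head fell over (angle between any of lamp_bore, camera_bore's own z axis and vertical above 1.2 rad).
It fails at once if the plate in the nest was shifted by more than 10 mm (distance of work_plate from where it was at the start of the episode above 0.01 m).
It fails at once if the carton, the lens-cleaner bottle or the marker was shifted by more than 25 mm (distance of any of carton, spray, marker_1 from where it was at the start of the episode above 0.025 m).
It also fails if it takes over 72 s, if anything falls off the work surface, if the arm or the gripper's body presses on something with over 40 N, if the wrist force passes 120 N, or if a joint passes its speed limit or range.

## Robot

A 7-joint arm with a two-finger parallel gripper is mounted at the origin on a cart in front of the work surface, level with it; the furniture and walls round the work are solid. World frame = base frame: x ahead of the robot, y to its left, z up, the work surface at z = 0. Lengths are in m, angles in rad, forces in N, time in s.
With the tool pointing down it reaches from about 0.425 to 0.875 m from the base axis. Payload 4.7 kg.
Tool frame: the origin (TCP) lies between the finger pads; the fingertips stand 14 mm ahead of it and the grasp point (between the pads) lies 5 mm behind it; z points along the fingers, y is the line along which they close (so a half turn about z gives the same grasp; the last joint's range is limited). The gripper opens to 87 mm and grips with 3 to 60 N. Pads are 19 mm wide; open, the fingers measure 117 mm over their backs; the gripper's body (75 mm by 190 mm) begins 51 mm behind the grasp point.
Start: joints at [-1.087, 0.321, -0.07, 1.45, 0.023, 1.371, -0.057], TCP at [0.294, 0.58, 0.237] pointing down, gripper open.
Joint ranges: [-2.86, 2.86], [-0.3, 2.09], [-1.38, 1.24], [0.06, 2.45], [-1.56, 4.7], [0.09, 2.05], [-2.69, 2.69]. Speed limits (rad/s): [2.57, 2.57, 3.14, 3.14, 3.14, 3.14, 3.14].

## Interface

Orientations are given as a rotation vector (axis times angle).
In Python, from bench import ctrl gives the robot as it stands.
- The arm moves only by the tool step_arm, never from a script. Its argument "commands" is a list of rows, each an object with "travel": the shift along the tool's x, y, z in m, a list of three; "turn": the turn, a rotation vector about the tool's x, y, z in degrees, a list of three. A call has 1 to 5 rows; each row is the pose to reach, as a shift and turn from the pose commanded when the call began, along the tool's axes at that moment; what a row does not reach only later rows make up. A row lasts 1/10 s, in which the tool goes at most 50 mm and 8.59 degrees, less where a joint would pass 70% of its speed; a pose out of reach is approached as far as the arm can. A call with a gripper value outside its range is refused whole. "gripper" is the opening, from 0 (shut) to 1 (fully open), set as the call begins (left out, the last holds). The fingers move at their own pace and stop on an object; "force" is the grip in N (left out, the last holds). Time passes only in rows, so rows that repeat a pose let the fingers close. It gives the time, the measured TCP pose, the force, the opening and the grip force at its end, in the units of the state.
- ctrl.get_state(): the state, without advancing time (a new reading comes with each control period).
- ctrl.get_image(name): name is "scene" or "top"; returns the picture (400x640x3 uint8, red, green, blue); there is no depth.
- ctrl.camera_model(name): a dict with "fx", "fy", "cx", "cy" (pixels), "k1" (the pictures are not rectified: a ray, as slopes to the right and down, at radius r is drawn at 1 + k1 r^2 times it, then the intrinsics apply), "R" (3x3) and "t" (3): a world point X has camera coordinates R X + t. Camera axes: x right, y down, z forward; pixel columns grow to the right and rows downward; lengths in m; the calibration is good to about 2 mm. A picture is of the moment at which its call begins. camera_model takes no time and is no camera call.
- ctrl.close_job(): hands the job in; it is judged then, once.
The state is a dict: "time": time; "joint_positions": joint angles; "qd": joint speeds; "joint_torque": joint torques, N m; "position": TCP position; "tool_rot": TCP orientation; "ft_force": force on the tool from outside, world axes, zero at the start; "torque": the same for the moment, N m; "grip_width": opening from 0.0 (shut) to 1.0 (fully open); "grip_force": force on a finger pad.
Only numpy, scipy, OpenCV 4.12 (cv2) and the standard library are available. Lean on these libraries where they do the work, as an engineer would, in place of code of your own. Each camera call takes 0.05 s, during which the arm holds its last target. There are 200 camera calls.

## Working session

There is one attempt and no reset: what is moved stays moved. The work goes in short steps, Python scripts to look and compute and a tool call to move; the robot and the scene stay as the last step left them, time stands still between calls to the robot, and variables do not carry over. Pictures are saved under pics/ and viewed, at most 10 in all, crops included, and the job is handed in when it is done.

Besides the shell and the picture viewer there is one more tool, called after "Call:" as name(argument=value, ...) on one line, values as JSON. step_arm: Moves the arm, as the interface text tells. Its arguments: {"type":"object","properties":{"commands":{"type":"array"},"gripper":{"type":"number"},"force":{"type":"number"}},"required":["commands"]}

```bash
mkdir -p pics; ls; python3 - <<'E'
from bench import ctrl
import cv2,numpy as np
for n in("scene","top"):
    im=ctrl.get_image(n); cv2.imwrite(f"pics/{n}0.png",im[:,:,::-1])
    print(n,{k:np.round(v,4).tolist() for k,v in ctrl.camera_model(n).items()})
s=ctrl.get_state();print(s["time"],s["position"],s["tool_rot"])
E
```

```text
pics
scene {'fx': 489.1404, 'fy': 489.1404, 'cx': 320.077, 'cy': 207.8481, 'k1': -0.119, 'R': [[-0.7224, -0.6915, -0.0075], [-0.432, 0.4597, -0.7759], [0.54, -0.5572, -0.6308]], 't': [0.2968, 0.3821, 1.3409]}
top {'fx': 383.4069, 'fy': 383.4069, 'cx': 326.6876, 'cy': 199.1966, 'k1': -0.0878, 'R': [[0.0114, -0.9999, 0.0112], [-0.9943, -0.0125, -0.1061], [0.1062, -0.0099, -0.9943]], 't': [-0.1108, 0.5225, 1.3232]}
0.1 [0.29413466 0.57913801 0.23558463] [-7.31145812e-01 -3.05502952e+00  2.57587116e-03]
```

View pics/scene0.png

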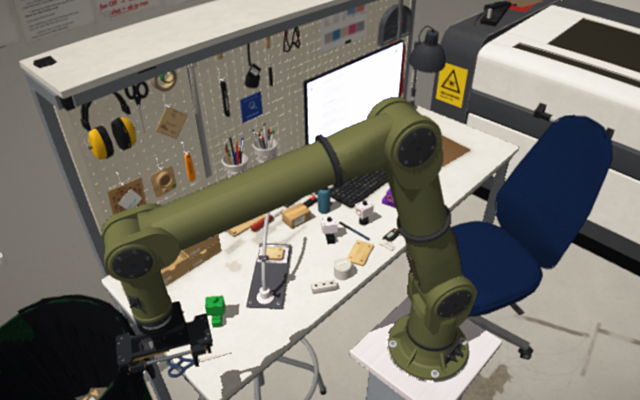

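View pics/top0.png

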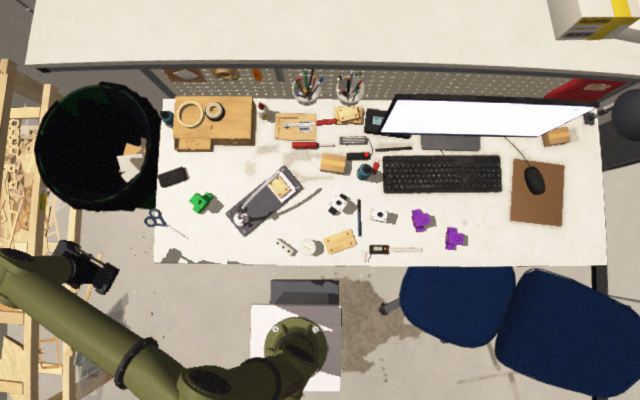

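The scene view shows the stand at about (268,285) and two white heads at (330,228) and (363,210). In the top view the stand is at (265,200), with the white heads at (340,205) and (380,215). The look-alikes are green at (202,202) and purple at (420,220) and (455,238). I'll enlarge to confirm.

```bash
cat > h.py <<'E'
import numpy as np, cv2
from bench import ctrl
from scipy.spatial.transform import Rotation as Rn
M={n:ctrl.camera_model(n) for n in("scene","top")}
for m in M.values(): m["R"]=np.array(m["R"]);m["t"]=np.array(m["t"])
def proj(n,X):
    m=M[n];c=np.atleast_2d(X)@m["R"].T+m["t"];p=c[:,:2]/c[:,2:]
    p=p*(1+m["k1"]*(p**2).sum(1,keepdims=True));return p*[m["fx"],m["fy"]]+[m["cx"],m["cy"]]
def ray(n,uv):
    m=M[n];d=(np.array(uv,float)-[m["cx"],m["cy"]])/[m["fx"],m["fy"]];p=d.copy()
    for _ in range(20): p=d/(1+m["k1"]*(p@p))
    return -m["R"].T@m["t"], m["R"].T@np.r_[p,1]
def plane(n,uv,z):
    o,d=ray(n,uv);return o+d*(z-o[2])/d[2]
def tri(a,b):
    o1,d1=ray("top",a);o2,d2=ray("scene",b)
    s=np.linalg.lstsq(np.c_[d1,-d2],o2-o1,rcond=None)[0]
    p,q=o1+s[0]*d1,o2+s[1]*d2;return (p+q)/2,np.linalg.norm(p-q)
E
python3 - <<'E'
import cv2,numpy as np
t=cv2.imread('pics/top0.png')[160:265,215:405];s=cv2.imread('pics/scene0.png')[180:315,235:410]
a=cv2.resize(t,None,fx=4,fy=4,interpolation=cv2.INTER_CUBIC);b=cv2.resize(s,None,fx=4,fy=4,interpolation=cv2.INTER_CUBIC)
cv2.imwrite('pics/tc.png',a);cv2.imwrite('pics/sc.png',b)
E
```

```text
(no output)
```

View pics/tc.png

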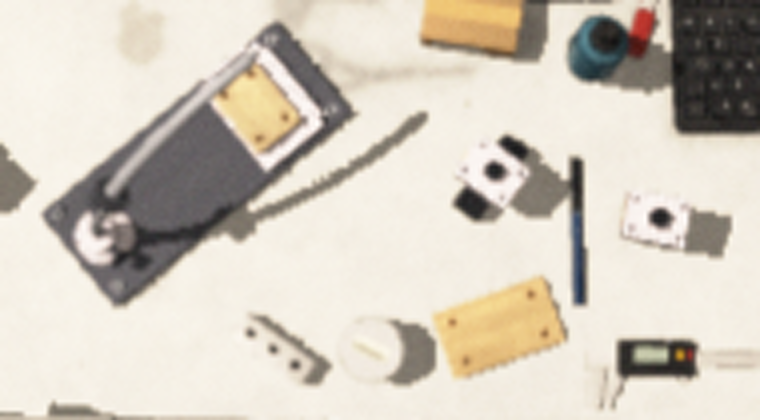

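View pics/sc.png

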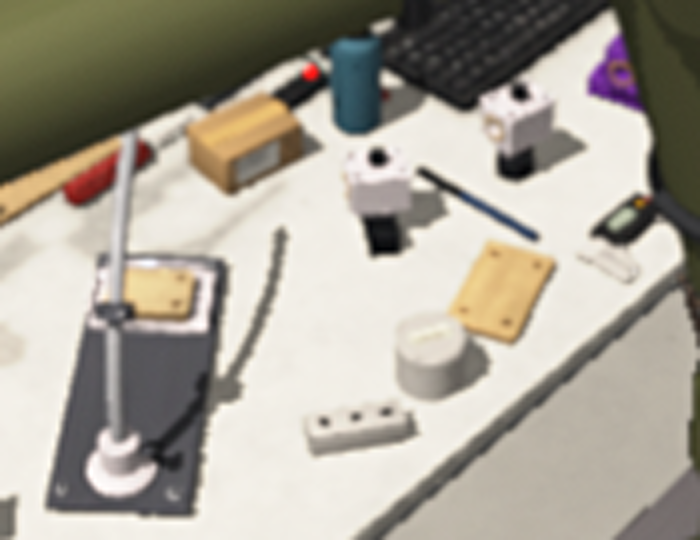

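The top crop shows the white lamp head at (493,172), with its black bar showing at (513,148) and (470,205). The white camera head has its knob at (660,218), and the marker (578,230) lies between the two. These white heads fit the description; the green and purple ones are look-alikes. The stand corners in the crop are (43,213), (122,305), (355,110) and (270,22). The scene crop shows the collar at about (115,311).

```bash
cat > m1.py <<'E'
from h import *
t=cv2.imread('pics/top0.png');s=cv2.imread('pics/scene0.png')
T=lambda x,y:(215+(x+.5)/4-.5,160+(y+.5)/4-.5)
S=lambda x,y:(235+(x+.5)/4-.5,180+(y+.5)/4-.5)
g=np.array([plane("top",T(*p),.012)[:2] for p in[(43,213),(122,305),(355,110),(270,22)]])
print(g.round(4)," sides",[np.linalg.norm(g[i]-g[(i+1)%4]).round(4) for i in range(4)])
ax=(g[3]-g[0])+(g[2]-g[1]);ang=np.arctan2(ax[1],ax[0]);ux=np.array([np.cos(ang),np.sin(ang)]);c=g.mean(0)
O=c+ux*0.0775;print("origin",O.round(4),"yaw deg",np.degrees(ang).round(2))
A=lambda tt:np.array([*(O-ux*.18*np.cos(tt)),.03+.18*np.sin(tt)])
for td in(38,48,60,80,98):
    X=A(np.radians(td));a=proj("top",X)[0];b=proj("scene",X)[0]
    print(td,X.round(3),"topcrop",((a-[215,160])*4).round(),"scenecrop",((b-[235,180])*4).round())
def knob(im,x0,y0,r,th):
    p=im[y0-r:y0+r+1,x0-r:x0+r+1].max(2)<th
    n,l,st,ce=cv2.connectedComponentsWithStats(p.astype(np.uint8));
    i=l[r,r];return (x0-r+ce[i][0],y0-r+ce[i][1],st[i][4])
for nm,a,b,z in[("lamp",T(493,172),S(378,158),.084),("cam",T(660,218),S(518,92),.094)]:
    ka=knob(t,*map(round,a),6,110);kb=knob(s,*map(round,b),6,110)
    P=plane("top",ka[:2],z-.004);print(nm,ka,kb,P.round(4),plane("scene",kb[:2],z-.004).round(4),tri(ka[:2],kb[:2]))
q=[plane("top",T(*p),.026)[:2] for p in[(513,146),(470,206)]];d=q[0]-q[1];print("lamp bar",np.round(q,4),np.degrees(np.arctan2(d[1],d[0])),np.linalg.norm(d))
for nm,z,cs in[("lamp",.072,[(487,138),(530,158),(500,207),(457,178)]),("cam",.082,[(628,190),(690,198),(684,249),(622,238)])]:
    q=np.array([plane("top",T(*p),z)[:2] for p in cs]);e=[q[(i+1)%4]-q[i] for i in range(4)]
    print(nm,q.mean(0).round(4),[(np.linalg.norm(v).round(3),np.degrees(np.arctan2(v[1],v[0])).round(1)) for v in e])
for n in [((578,160),(578,302))]:print("marker",[plane("top",T(*p),.01).round(3) for p in n])
print("bottle",plane("top",T(607,35),.136).round(3),"carton",plane("top",T(472,20),.045).round(3))
E
python3 m1.py
```

```text
[[ 0.4719  0.2561]
 [ 0.3913  0.1826]
 [ 0.5679 -0.0208]
 [ 0.647   0.0573]]  sides [np.float64(0.1091), np.float64(0.2694), np.float64(0.1111), np.float64(0.2649)]
origin [0.5705 0.0605] yaw deg -48.82
38 [0.477 0.167 0.141] topcrop [111. 195.] scenecrop [114. 309.]
48 [0.491 0.151 0.164] topcrop [126. 175.] scenecrop [115. 266.]
60 [0.511 0.128 0.186] topcrop [150. 148.] scenecrop [118. 215.]
80 [0.55  0.084 0.207] topcrop [204.  95.] scenecrop [126. 141.]
98 [0.587 0.042 0.208] topcrop [260.  48.] scenecrop [135.  93.]
lamp (np.float64(338.38461538461536), np.float64(202.3846153846154), np.int32(13)) (np.float64(329.15384615384613), np.float64(218.92307692307693), np.int32(13)) [ 0.5079 -0.1438  0.08  ] [ 0.5038 -0.142   0.08  ] (array([ 0.50748532, -0.14456063,  0.07633185]), np.float64(0.0019671590621895773))
cam (np.float64(379.6875), np.float64(213.875), np.int32(16)) (np.float64(361.9347826086956), np.float64(199.84782608695653), np.int32(46)) [ 0.4698 -0.2826  0.09  ] [ 0.4824 -0.2868  0.09  ] (array([ 0.47175874, -0.27885043,  0.10023204]), np.float64(0.006997411930974052))
lamp bar [[ 0.5357 -0.1617]
 [ 0.482  -0.1242]] -34.960845424009484 0.06544989403626962
lamp [ 0.5094 -0.1428] [(np.float64(0.04), np.float64(-114.4)), (np.float64(0.049), np.float64(149.1)), (np.float64(0.044), np.float64(56.6)), (np.float64(0.043), np.float64(-36.1))]
cam [ 0.4689 -0.2802] [(np.float64(0.053), np.float64(-96.7)), (np.float64(0.044), np.float64(173.0)), (np.float64(0.053), np.float64(80.6)), (np.float64(0.041), np.float64(-7.1))]
marker [array([ 0.526, -0.221,  0.01 ]), array([ 0.399, -0.221,  0.01 ])]
bottle [ 0.616 -0.232  0.136] carton [ 0.645 -0.124  0.045]
```

```bash
cat >> h.py <<'E'
def rot(yaw,tilt=0):
    a=np.radians(yaw);y=np.array([np.cos(a),np.sin(a),0]);z=np.array([0,0,-1.]);R0=np.c_[np.cross(y,z),y,z]
    return R0@Rn.from_euler("y",tilt,degrees=True).as_matrix()
def plan(wps,start=None):
    "wps: (x,y,z,yaw,tilt); prints travel(m)/turn(deg) of each, chained"
    s=ctrl.get_state();p=s["position"];R=Rn.from_rotvec(s["tool_rot"]).as_matrix()
    if start is not None: p,R=np.array(start[:3]),rot(*start[3:])
    for w in wps:
        q=np.array(w[:3]);Q=rot(*w[3:]);tr=R.T@(q-p);tu=np.degrees(Rn.from_matrix(R.T@Q).as_rotvec())
        print(w,"travel",tr.round(3).tolist(),"turn",tu.round(1).tolist());p,R=q,Q
E
python3 - <<'E'
from h import *
plan([(.34,.46,.33,45,0),(.40,.25,.33,10,0),(.46,.03,.33,-20,0),(.508,-.143,.2,-34,0)])
E
```

```text
(0.34, 0.46, 0.33, 45, 0) travel [-0.095, -0.086, -0.094] turn [-0.1, 0.0, 18.1]
(0.4, 0.25, 0.33, 10, 0) travel [-0.191, -0.106, 0.0] turn [0.0, 0.0, 35.0]
(0.46, 0.03, 0.33, -20, 0) travel [-0.227, 0.021, 0.0] turn [0.0, 0.0, 30.0]
(0.508, -0.143, 0.2, -34, 0) travel [-0.146, 0.104, 0.13] turn [0.0, 0.0, 14.0]
```

Call:
step_arm(commands=[{"travel":[-0.095,-0.086,-0.094],"turn":[0,0,18]},{"travel":[-0.095,-0.086,-0.094],"turn":[0,0,18]},{"travel":[-0.095,-0.086,-0.094],"turn":[0,0,18]},{"travel":[-0.095,-0.086,-0.094],"turn":[0,0,18]}], gripper=1)

```text
time: 0.5
position: [0.3445, 0.4561, 0.3352]
tool_rot: [1.21, 2.895, 0.008]
ft_force: [0.6, 0.9, 0.0]
grip_width: 0.999
grip_force: 0.0
```

Call:
step_arm(commands=[{"travel":[-0.191,-0.106,0],"turn":[0,0,35]},{"travel":[-0.191,-0.106,0],"turn":[0,0,35]},{"travel":[-0.191,-0.106,0],"turn":[0,0,35]},{"travel":[-0.191,-0.106,0],"turn":[0,0,35]},{"travel":[-0.191,-0.106,0],"turn":[0,0,35]}])

```text
time: 1.0
position: [0.402, 0.2449, 0.3303]
tool_rot: [2.028, 2.398, -0.001]
ft_force: [0.5, 0.1, -0.3]
grip_width: 0.997
grip_force: 0.0
```

Call:
step_arm(commands=[{"travel":[-0.227,0.021,0],"turn":[0,0,30]},{"travel":[-0.227,0.021,0],"turn":[0,0,30]},{"travel":[-0.227,0.021,0],"turn":[0,0,30]},{"travel":[-0.227,0.021,0],"turn":[0,0,30]},{"travel":[-0.227,0.021,0],"turn":[0,0,30]}])

```text
time: 1.5
position: [0.4614, 0.0265, 0.3303]
tool_rot: [2.576, 1.798, -0.0]
ft_force: [0.3, -1.1, -1.2]
grip_width: 1.001
grip_force: 0.0
```

Call:
step_arm(commands=[{"travel":[-0.146,0.104,0.13],"turn":[0,0,14]},{"travel":[-0.146,0.104,0.13],"turn":[0,0,14]},{"travel":[-0.146,0.104,0.13],"turn":[0,0,14]},{"travel":[-0.146,0.104,0.13],"turn":[0,0,14]},{"travel":[-0.146,0.104,0.13],"turn":[0,0,14]}])

```text
time: 2.0
position: [0.5076, -0.1457, 0.1974]
tool_rot: [-2.774, -1.473, 0.007]
ft_force: [0.7, -0.2, 0.3]
grip_width: 0.997
grip_force: 0.0
```

```bash
python3 - <<'E'
from h import *
s=ctrl.get_image("scene")[:,:,::-1];t=ctrl.get_image("top")[:,:,::-1]
cv2.imwrite('pics/s1.png',s);cv2.imwrite('pics/t1.png',t)
a=cv2.resize(s[180:315,235:395],None,fx=4,fy=4,interpolation=cv2.INTER_CUBIC)
b=cv2.resize(t[165:225,220:350],None,fx=4.92,fy=4.92,interpolation=cv2.INTER_CUBIC)[:,:640]
b=cv2.copyMakeBorder(b,0,0,0,max(0,640-b.shape[1]),0)
cv2.imwrite('pics/c1.png',np.vstack([a[:300],b]))
E
```

```text
(no output)
```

View pics/c1.png

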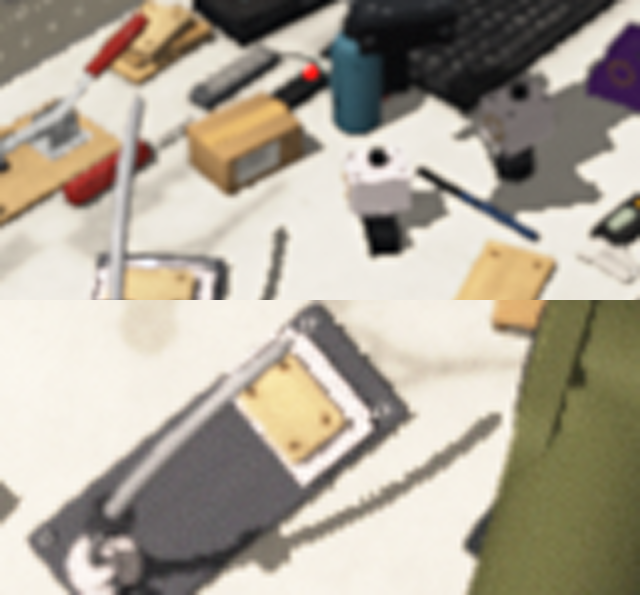

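The rod tip shows at crop (137,97) in the scene view and (291,340) in the top view, within a pixel of the prediction. The lamp head at (378,190) is untouched and the gripper is above it. Next I'll refine the rod plane and descend.

```bash
python3 - <<'E'
from h import *
print("tip",tri((279.1-.4,173.1-.4),(269.2-.4,204.2-.4)))
im=cv2.cvtColor(cv2.imread('pics/t1.png'),cv2.COLOR_BGR2GRAY).astype(np.float32)
O=np.array([.5705,.0605]);a=np.radians(-48.82);ux=np.array([np.cos(a),np.sin(a)]);uy=np.array([-ux[1],ux[0]])
for td in range(54,80,3):
    t=np.radians(td);P=np.r_[O-ux*.18*np.cos(t),.03+.18*np.sin(t)]
    o=np.arange(-.016,.0161,.001);uv=proj("top",P+np.c_[o[:,None]*uy,o*0]).astype(np.float32)
    v=cv2.remap(im,uv[None,:,0],uv[None,:,1],cv2.INTER_LINEAR)[0];w=np.clip(v-np.median(v)*1.2,0,None)
    print(td,(1000*(w@o)/w.sum()).round(1),v[::4].astype(int))
plan([(.508,-.144,.052,-34,0)])
E
```

```text
tip (array([0.58387814, 0.04523402, 0.21036893]), np.float64(0.0011345653349031668))
54 4.1 [100 100  99 105 156 190 158 114 114]
57 3.8 [100  98  99 111 161 193 155 111 128]
60 4.1 [101  99  98 109 162 194 167 113 134]
63 5.7 [100  99  99 108 168 200 170 117 188]
66 5.6 [101 102  98 110 170 200 158 121 191]
69 6.9 [102 101 100 113 173 196 147 127 214]
72 8.1 [101 100  97 111 175 199 150 147 225]
75 7.5 [ 98 101  98 110 179 207 150 147 224]
78 9.8 [ 98 100  98 114 182 208 151 184 234]
(0.508, -0.144, 0.052, -34, 0) travel [0.001, 0.001, 0.146] turn [-0.2, 0.2, -0.1]
```

Call:
step_arm(commands=[{"travel":[0.001,0.001,0.1],"turn":[0,0,0]},{"travel":[0.001,0.001,0.1],"turn":[0,0,0]},{"travel":[0.001,0.001,0.146],"turn":[0,0,0]},{"travel":[0.001,0.001,0.146],"turn":[0,0,0]}])

```text
time: 2.5
position: [0.5057, -0.1389, 0.0492]
tool_rot: [-2.764, -1.478, 0.015]
ft_force: [-1.0, 0.1, -0.4]
grip_width: 0.998
grip_force: 0.0
```

Call:
step_arm(commands=[{"travel":[0,0,0],"turn":[0,0,0]},{"travel":[0,0,0],"turn":[0,0,0]},{"travel":[0,0,0],"turn":[0,0,0]},{"travel":[0,0,0],"turn":[0,0,0]},{"travel":[0,0,0],"turn":[0,0,0]}], gripper=0.3, force=15)

```text
time: 3.0
position: [0.5112, -0.1422, 0.0558]
tool_rot: [2.772, 1.477, 0.003]
ft_force: [-0.1, 0.7, -0.4]
grip_width: 0.633
grip_force: 0.0
```

```bash
python3 - <<'E'
from h import *
O=np.array([.5705,.0605]);a=np.radians(-48.82);ux=np.array([np.cos(a),np.sin(a)]);uy=np.array([-ux[1],ux[0]])
for n,f in(("scene",'pics/s1.png'),("top",'pics/t1.png')):
  im=cv2.cvtColor(cv2.imread(f),cv2.COLOR_BGR2GRAY).astype(np.float32)
  for td in range(45,99,6):
    t=np.radians(td);P=np.r_[O-ux*.18*np.cos(t),.03+.18*np.sin(t)]
    o=np.arange(-.016,.0161,.002);uv=proj(n,P+np.c_[o[:,None]*uy,o*0]).astype(np.float32)
    v=cv2.remap(im,uv[None,:,0],uv[None,:,1],cv2.INTER_LINEAR)[0]
    print(n,td,v.astype(int))
s=ctrl.get_state();print(s["time"],s["position"],s["grip_width"]*87)
E
```

```text
scene 45 [215 216 216 213 190 168 151 170 185 199 206 218 227 217 198 185 216]
scene 51 [154 155 156 150 137 121 140 169 199 202 183 158 138 134 142 161 182]
scene 57 [228 228 226 218 201 172 165 175 202 212 209 201 197 196 195 195 194]
scene 63 [196 197 198 193 171 152 152 174 194 203 198 195 197 200 199 193 177]
scene 69 [213 213 206 191 165 152 157 178 191 187 164 118  81  53  52  56  61]
scene 75 [ 61  51  44  52  74 107 147 175 195 189 167 131 101  89  91 105 118]
scene 81 [182 163 151 138 126 129 147 174 193 204 206 204 200 191 185 181 179]
scene 87 [232 234 233 217 185 160 154 171 187 202 214 223 229 229 230 230 229]
scene 93 [229 230 229 212 190 161 160 168 186 201 215 224 228 229 229 229 229]
top 45 [ 97  97  89  81  76  75  84 112 142 170 182 187 160 131 110 101  99]
top 51 [ 95  98  98  98  97  96 103 123 151 174 192 184 159 132 114 104 105]
top 57 [100  99  98 100  99  99 111 132 161 183 193 180 155 128 111 108 128]
top 63 [100  99  99  99  99 101 108 136 168 189 200 195 170 138 117 142 188]
top 69 [102 102 101 101 100 102 113 141 173 192 196 179 147 124 127 165 214]
top 75 [ 98  99 101  99  98 100 110 143 179 205 207 185 150 135 147 188 224]
top 81 [226 225 230 229 226 207 181 177 192 209 216 203 181 170 183 210 232]
top 87 [223 224 226 224 217 190 161 165 186 201 199 196 205 226 239 241 241]
top 93 [212 207 186 173 170 151 136 154 178 190 188 186 199 223 236 240 241]
3.0 [ 0.51115761 -0.14224392  0.0557841 ] 55.095612939787735
```

Call:
step_arm(commands=[{"travel":[0,0,0],"turn":[0,0,0]},{"travel":[0,0,0],"turn":[0,0,0]},{"travel":[0,0,0],"turn":[0,0,0]},{"travel":[0,0,0],"turn":[0,0,0]},{"travel":[0,0,0],"turn":[0,0,0]}], gripper=0.3, force=20)

```text
time: 3.5
position: [0.5097, -0.1417, 0.0547]
tool_rot: [-2.771, -1.476, 0.001]
ft_force: [-4.3, 1.7, 5.8]
grip_width: 0.463
grip_force: 19.9
```

```bash
python3 - <<'E'
from h import *
P=[]
for i in range(6):
    ctrl.get_image("top");s=ctrl.get_state();P.append(np.r_[s["position"],s["tool_rot"],s["grip_width"]*87,s["grip_force"],s["ft_force"]])
print(np.round(P,4)); print(np.median(P,0).round(4))
E
```

```text
[[ 5.09700e-01 -1.41800e-01  5.47000e-02 -2.77130e+00 -1.47580e+00
   1.20000e-03  4.04460e+01  1.98576e+01 -3.51960e+00  2.24460e+00
   6.15860e+00]
 [ 5.09700e-01 -1.41800e-01  5.47000e-02 -2.77130e+00 -1.47580e+00
   1.20000e-03  4.01301e+01  1.98576e+01 -3.06040e+00  2.17560e+00
   5.97890e+00]
 [ 5.09700e-01 -1.41800e-01  5.47000e-02 -2.77130e+00 -1.47590e+00
   1.30000e-03  4.03237e+01  1.98577e+01 -3.67720e+00  2.24300e+00
   6.17030e+00]
 [ 5.09700e-01 -1.41800e-01  5.47000e-02 -2.77130e+00 -1.47580e+00
   1.20000e-03  4.00862e+01  1.98575e+01 -3.62690e+00  2.36400e+00
   6.13170e+00]
 [ 5.09700e-01 -1.41700e-01  5.47000e-02 -2.77130e+00 -1.47580e+00
   1.20000e-03  4.02987e+01  1.98576e+01 -2.61830e+00  2.42570e+00
   6.00290e+00]
 [ 5.09700e-01 -1.41800e-01  5.47000e-02 -2.77120e+00 -1.47590e+00
   1.30000e-03  3.99441e+01  1.98576e+01 -2.77740e+00  2.45850e+00
   5.83030e+00]]
[ 5.09700e-01 -1.41800e-01  5.47000e-02 -2.77130e+00 -1.47580e+00
  1.20000e-03  4.02144e+01  1.98576e+01 -3.29000e+00  2.30430e+00
  6.06730e+00]
```

```bash
cat >> h.py <<'E'
YAW=-50.; O=np.array([.5695,.0615]); OFF=.0027   # OFF: bore ahead of TCP
def wp(t,ext=0,off=None,dy=0,dr=0):
    off=OFF if off is None else off
    a=np.radians(YAW);ux=np.r_[np.cos(a),np.sin(a),0];uy=np.r_[-ux[1],ux[0],0];Z=np.r_[0,0,1.];T=np.radians(t)
    out=-np.cos(T)*ux+np.sin(T)*Z;tan=np.sin(T)*ux+np.cos(T)*Z
    p=np.r_[O,.03]+out*(.18+off+dr)+tan*ext+uy*dy
    return (*p.round(4).tolist(),YAW+90,t-90)
def where():
    s=ctrl.get_state();a=np.radians(YAW);ux=np.r_[np.cos(a),np.sin(a),0];uy=np.r_[-ux[1],ux[0],0]
    R=Rn.from_rotvec(s["tool_rot"]).as_matrix();b=s["position"]+R[:,2]*OFF-np.r_[O,.03]
    x,y,z=b@ux,b@uy,b[2];t=np.degrees(np.arctan2(z,-x))
    print("t=%.1f r=%.1f y=%.1f mm tool t=%.1f tool rot F(tool)="%(t,1e3*np.hypot(x,z),1e3*y,90+np.degrees(np.arcsin(np.clip(-R[:,2]@ux,-1,1)))),(R.T@s["ft_force"]).round(1),"T",(R.T@s["torque"]).round(2),"time",s["time"],"grip",round(s["grip_width"]*87,1),s["grip_force"].round(1) if hasattr(s["grip_force"],'round') else s["grip_force"])
E
python3 - <<'E'
from h import *
p=wp(98,.055);print(p)
plan([(.51,-.142,.25,-20,0),(.57,-.08,.30,10,0),(.62,0,.28,40,0),p])
E
```

```text
(0.6209, 0.0003, 0.2033, 40.0, 8)
(0.51, -0.142, 0.25, -20, 0) travel [-0.0, 0.0, -0.195] turn [-0.1, -0.0, -13.9]
(0.57, -0.08, 0.3, 10, 0) travel [0.079, 0.035, -0.05] turn [0.0, 0.0, -30.0]
(0.62, 0, 0.28, 40, 0) travel [0.07, 0.063, 0.02] turn [0.0, 0.0, -30.0]
(0.6209, 0.0003, 0.2033, 40.0, 8) travel [-0.0, 0.001, 0.077] turn [-0.0, 8.0, 0.0]
```

Call:
step_arm(commands=[{"travel":[0,0,-0.02],"turn":[0,0,0]},{"travel":[0,0,-0.06],"turn":[0,0,0]},{"travel":[0,0,-0.105],"turn":[0,0,-3]},{"travel":[0,0,-0.15],"turn":[0,0,-8]},{"travel":[0,0,-0.195],"turn":[0,0,-14]}])

```text
time: 4.3
position: [0.5098, -0.1425, 0.2505]
tool_rot: [-2.569, -1.808, 0.001]
ft_force: [1.4, -0.3, -3.9]
grip_width: 0.459
grip_force: 19.8
```

Call:
step_arm(commands=[{"travel":[0.02,0.009,-0.012],"turn":[0,0,-7]},{"travel":[0.04,0.018,-0.025],"turn":[0,0,-14]},{"travel":[0.06,0.027,-0.038],"turn":[0,0,-22]},{"travel":[0.079,0.035,-0.05],"turn":[0,0,-30]}])

```text
time: 4.7
position: [0.5707, -0.0792, 0.2991]
tool_rot: [-2.01, -2.414, 0.001]
ft_force: [0.2, -0.4, -3.9]
grip_width: 0.46
grip_force: 19.8
```

Call:
step_arm(commands=[{"travel":[0.02,0.018,0],"turn":[0,0,-8]},{"travel":[0.04,0.036,0.01],"turn":[0,0,-16]},{"travel":[0.06,0.054,0.02],"turn":[0,0,-24]},{"travel":[0.07,0.063,0.02],"turn":[0,0,-30]},{"travel":[0.07,0.063,0.02],"turn":[0,0,-30]}])

```text
time: 5.2
position: [0.6202, 0.0031, 0.2773]
tool_rot: [-1.318, -2.849, 0.001]
ft_force: [0.1, 0.9, -3.3]
grip_width: 0.462
grip_force: 19.8
```

Call:
step_arm(commands=[{"travel":[0,0.001,0.03],"turn":[0,4,0]},{"travel":[0,0.001,0.06],"turn":[0,8,0]},{"travel":[0,0.001,0.077],"turn":[0,8,0]},{"travel":[0,0.001,0.077],"turn":[0,8,0]},{"travel":[0,0.001,0.077],"turn":[0,8,0]}])

```text
time: 5.7
position: [0.6206, -0.0002, 0.2029]
tool_rot: [-1.275, -2.731, -0.088]
ft_force: [0.4, 0.5, -2.2]
grip_width: 0.46
grip_force: 19.8
```

```bash
python3 - <<'E'
from h import *
for i in range(2):s=ctrl.get_image("scene")[:,:,::-1]
t=ctrl.get_image("top")[:,:,::-1]
where();plan([wp(98,.055)])
cv2.imwrite('pics/s2.png',s);cv2.imwrite('pics/t2.png',t)
f=5
a=cv2.resize(s[170:230,235:365],None,fx=f,fy=f,interpolation=cv2.INTER_CUBIC)
b=cv2.resize(t[145:200,220:350],None,fx=f,fy=f,interpolation=cv2.INTER_CUBIC)
cv2.imwrite('pics/c2.png',np.vstack([a,b]))
E
```

```text
t=114.9 r=189.3 y=0.7 mm tool t=97.9 tool rot F(tool)= [-1.2  0.7  3.1] T [ 0.08 -0.28 -0.04] time 5.85 grip 40.2 19.804333818610758
(0.6209, 0.0003, 0.2033, 40.0, 8) travel [-0.0, -0.001, 0.001] turn [0.1, 0.1, 0.1]
```

View pics/c2.png

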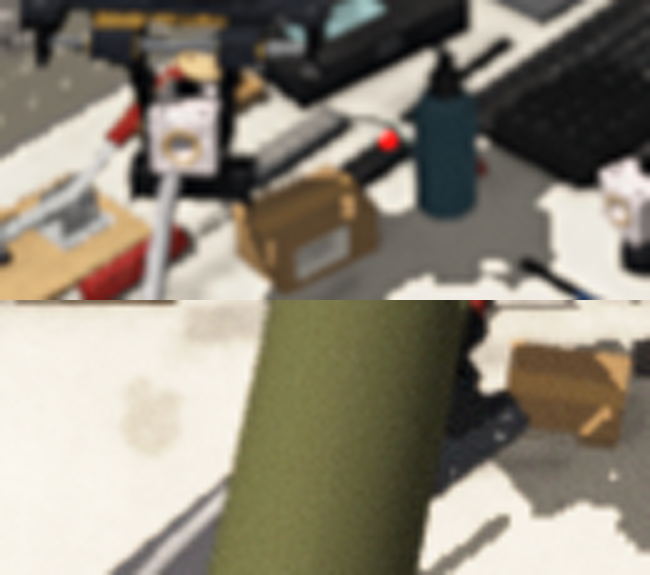

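```bash
python3 - <<'E'
from h import *
s=ctrl.get_state();R=Rn.from_rotvec(s["tool_rot"]).as_matrix();b=s["position"]+R[:,2]*OFF
f=b+R[:,0]*.027
print("face",((proj("scene",f)[0]-[235,170]+.5)*5).round(1),"bore seen 184,148")
OFF0=OFF
tip=np.array(wp(98,0,0)[:3]);print("tip",tip,((proj("scene",tip)[0]-[235,170]+.5)*5).round(1),"seen 170,175")
for d in (R[:,1],R[:,2],R[:,0]): print("px per 10mm",((proj("scene",tip+.01*d)-proj("scene",tip))*5).round(1))
E
```

```text
face [178.3 146.3] bore seen 184,148
tip [0.5856 0.0423 0.2082] [172.6 170.7] seen 170,175
px per 10mm [[-16.1  -0.6]]
px per 10mm [[ 0.8 13.9]]
px per 10mm [[-2.5  8.3]]
```

The scene crop looks nearly along the bore, with its brass ring at (184,148) and the rod tip at (170,175). Relative to the prediction, the rod lies about 3–5 mm further toward tool +y. The top view offset agrees, so I'll shift by about 3 mm.

```bash
sed -i 's/^YAW=-50.; O=np.array(\[.5695,.0615\])/YAW=-49.5; O=np.array([.5718,.0635])/' h.py; python3 - <<'E'
from h import *
where();plan([wp(98,.05),wp(98,.03),wp(98,.01)])
E
```

```text
t=114.9 r=189.4 y=-3.0 mm tool t=97.9 tool rot F(tool)= [-1.2  0.7  3.1] T [ 0.08 -0.28 -0.04] time 5.85 grip 40.2 19.804333818610758
(0.6205, 0.0065, 0.204, 40.5, 8) travel [0.005, 0.003, 0.001] turn [0.2, 0.1, -0.4]
(0.6076, 0.0216, 0.2067, 40.5, 8) travel [0.02, -0.0, 0.0] turn [0.0, 0.0, 0.0]
(0.5947, 0.0366, 0.2095, 40.5, 8) travel [0.02, -0.0, -0.0] turn [0.0, 0.0, 0.0]
```

Call:
step_arm(commands=[{"travel":[0.005,0.003,0.001],"turn":[0,0,-0.4]},{"travel":[0.015,0.003,0.001],"turn":[0,0,-0.4]},{"travel":[0.022,0.003,0.001],"turn":[0,0,-0.4]},{"travel":[0.03,0.003,0.001],"turn":[0,0,-0.4]},{"travel":[0.035,0.003,0.001],"turn":[0,0,-0.4]}])

```text
time: 6.35
position: [0.5999, 0.0305, 0.2068]
tool_rot: [-1.26, -2.737, -0.091]
ft_force: [0.1, 0.3, -2.8]
grip_width: 0.458
grip_force: 19.8
```

```bash
python3 - <<'E'
from h import *
for i in range(2):s=ctrl.get_image("scene")[:,:,::-1];where()
a=cv2.resize(s[180:225,245:305],None,fx=10,fy=10,interpolation=cv2.INTER_CUBIC)
cv2.imwrite('pics/c3.png',a)
E
```

```text
t=103.7 r=179.3 y=0.2 mm tool t=98.1 tool rot F(tool)= [ 0.8 -0.3  3.9] T [ 0.04 -0.11 -0.02] time 6.4 grip 40.1 19.804513149429113
t=103.9 r=179.4 y=0.1 mm tool t=98.0 tool rot F(tool)= [-0.4 -0.3  3.9] T [ 0.05 -0.31  0.01] time 6.45 grip 40.1 19.804385555908084
```

View pics/c3.png

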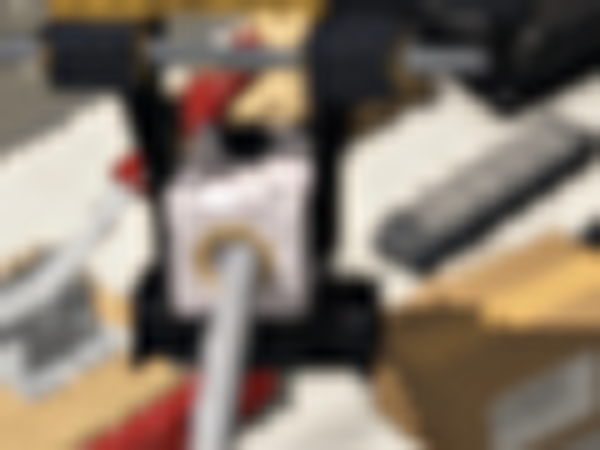

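The crop shows the rod entering the bore: ring centre (237,255), rod (240,250), with no contact force. I'll continue onto the arc.

Call:
step_arm(commands=[{"travel":[0.009,0,0],"turn":[0,0,0]},{"travel":[0.018,0,0],"turn":[0,0,0]},{"travel":[0.026,0,0],"turn":[0,-2.5,0]},{"travel":[0.034,0,0.001],"turn":[0,-5,0]},{"travel":[0.034,0,0.001],"turn":[0,-5,0]}])

```text
time: 6.95
position: [0.5766, 0.0566, 0.2106]
tool_rot: [-1.291, -2.81, -0.035]
ft_force: [-4.6, -0.2, -0.5]
grip_width: 0.458
grip_force: 19.8
```

```bash
python3 - <<'E'
from h import *
where();plan([wp(93),wp(83)])
E
```

```text
t=92.6 r=178.1 y=-0.9 mm tool t=93.1 tool rot F(tool)= [ 2.8 -3.7  0.6] T [ 0.76  0.48 -0.  ] time 6.95 grip 39.8 19.842324927449226
(0.578, 0.0562, 0.2124, 40.5, 3) travel [-0.001, 0.001, -0.002] turn [-0.0, -0.1, 0.2]
(0.5573, 0.0804, 0.2113, 40.5, -7) travel [0.032, -0.0, 0.003] turn [-0.0, -10.0, -0.0]
```

Call:
step_arm(commands=[{"travel":[0.008,-0.001,-0.001],"turn":[0,-2.5,0]},{"travel":[0.016,-0.001,0],"turn":[0,-5,0]},{"travel":[0.024,-0.001,0.001],"turn":[0,-7.5,0]},{"travel":[0.032,-0.001,0.002],"turn":[0,-10,0]},{"travel":[0.032,-0.001,0.002],"turn":[0,-10,0]}])

```text
time: 7.45
position: [0.5555, 0.0812, 0.2096]
tool_rot: [1.265, 2.756, -0.075]
ft_force: [-0.5, -0.5, -3.0]
grip_width: 0.463
grip_force: 19.8
```

```bash
python3 - <<'E'
from h import *
where();plan([wp(83),wp(73)])
E
```

```text
t=82.4 r=178.5 y=-0.9 mm tool t=83.2 tool rot F(tool)= [ 0.3 -0.7  3. ] T [ 0.07  0.32 -0.03] time 7.45 grip 40.3 19.843926716130227
(0.5573, 0.0804, 0.2113, 40.5, -7) travel [-0.002, 0.001, -0.002] turn [0.1, -0.2, 0.2]
(0.5371, 0.1041, 0.2047, 40.5, -17) travel [0.032, 0.0, 0.003] turn [0.0, -10.0, 0.0]
```

Call:
step_arm(commands=[{"travel":[0.008,0,0],"turn":[0,-2.5,0]},{"travel":[0.016,0,0.001],"turn":[0,-5,0]},{"travel":[0.024,0,0.002],"turn":[0,-7.5,0]},{"travel":[0.032,0,0.003],"turn":[0,-10,0]},{"travel":[0.032,0,0.003],"turn":[0,-10,0]}])

```text
time: 7.95
position: [0.5354, 0.1039, 0.2026]
tool_rot: [1.2, 2.607, -0.178]
ft_force: [-3.4, 2.3, -0.7]
grip_width: 0.461
grip_force: 19.8
```

```bash
python3 - <<'E'
from h import *
where()
E
```

```text
t=72.5 r=178.2 y=-1.4 mm tool t=73.2 tool rot F(tool)= [ 3.9 -1.1 -0.5] T [ 0.38  1.11 -0.06] time 7.95 grip 40.1 19.848005915991962
```

Call:
step_arm(commands=[{"travel":[0.008,0,-0.001],"turn":[0,-2.5,0]},{"travel":[0.016,0,0],"turn":[0,-5,0]},{"travel":[0.024,0,0.001],"turn":[0,-7.5,0]},{"travel":[0.032,0,0.002],"turn":[0,-10,0]},{"travel":[0.032,0,0.002],"turn":[0,-10,0]}])

```text
time: 8.45
position: [0.5161, 0.1265, 0.1906]
tool_rot: [1.131, 2.457, -0.271]
ft_force: [-2.9, 0.4, -3.4]
grip_width: 0.456
grip_force: 19.8
```

```bash
python3 - <<'E'
from h import *
where()
E
```

```text
t=62.4 r=178.6 y=-1.4 mm tool t=63.2 tool rot F(tool)= [ 3.5 -1.9  2. ] T [ 0.28  1.26 -0.01] time 8.45 grip 39.6 19.846963961608708
```

Call:
step_arm(commands=[{"travel":[0.007,0,-0.001],"turn":[0,-2,0]},{"travel":[0.014,0,0],"turn":[0,-4,0]},{"travel":[0.021,0,0],"turn":[0,-6,0]},{"travel":[0.027,0,0.001],"turn":[0,-8,0]},{"travel":[0.027,0,0.001],"turn":[0,-8,0]}])

```text
time: 8.95
position: [0.5015, 0.1437, 0.1773]
tool_rot: [1.075, 2.334, -0.339]
ft_force: [-0.4, -0.6, -2.5]
grip_width: 0.459
grip_force: 19.8
```

```bash
python3 - <<'E'
from h import *
where()
s=ctrl.get_image("scene")[:,:,::-1]
a=cv2.resize(s[195:275,225:305],None,fx=7,fy=7,interpolation=cv2.INTER_CUBIC)
cv2.imwrite('pics/c4.png',a)
E
```

```text
t=54.1 r=179.2 y=-1.4 mm tool t=55.2 tool rot F(tool)= [ 1.3 -0.7  2.2] T [-0.01  1.18 -0.  ] time 8.95 grip 39.9 19.843858829699457
```

View pics/c4.png

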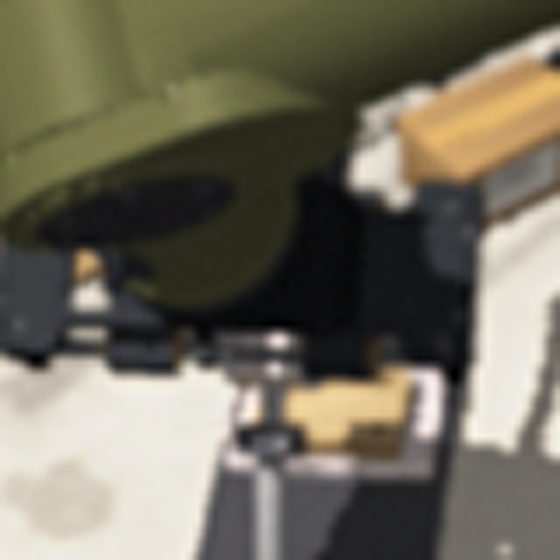

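The collar is at crop (272,440). The lamp head sits above it, near (265,355), with a gap of roughly 10–25 mm.

```bash
python3 - <<'E'
from h import *
for t in (36,38,40,42,44,54.1): print(t,((proj("scene",np.array(wp(t,0,0)[:3]))[0]-[225,195]+.5)*7).round())
E
```

```text
36 [261. 457.]
38 [261. 442.]
40 [261. 427.]
42 [262. 412.]
44 [262. 396.]
54.1 [266. 320.]
```

Call:
step_arm(commands=[{"travel":[0.003,0,0],"turn":[0,-1,0]},{"travel":[0.006,0,0],"turn":[0,-2,0]},{"travel":[0.009,0,0],"turn":[0,-3,0]},{"travel":[0.012,0,0],"turn":[0,-3.6,0]},{"travel":[0.012,0,0],"turn":[0,-3.6,0]}], force=10)

```text
time: 9.5
position: [0.4948, 0.1514, 0.171]
tool_rot: [1.047, 2.276, -0.367]
ft_force: [0.1, 0.8, -2.9]
grip_width: 0.461
grip_force: 9.9
```

```bash
python3 - <<'E'
from h import *
where()
E
```

```text
t=50.3 r=180.4 y=-1.5 mm tool t=51.4 tool rot F(tool)= [2.3 0.6 1.9] T [0.1  1.29 0.02] time 9.5 grip 40.1 9.904669602401555
```

Call:
step_arm(commands=[{"travel":[0.0015,0,0],"turn":[0,-0.5,0]},{"travel":[0.003,0,0],"turn":[0,-1,0]},{"travel":[0.003,0,0],"turn":[0,-1,0]}])

```text
time: 9.8
position: [0.4937, 0.1528, 0.1695]
tool_rot: [1.042, 2.259, -0.374]
ft_force: [-0.8, -0.2, -3.2]
grip_width: 0.457
grip_force: 9.9
```

```bash
python3 - <<'E'
from h import *
where()
E
```

```text
t=49.6 r=180.4 y=-1.4 mm tool t=50.4 tool rot F(tool)= [ 2.3 -0.7  2.2] T [0.14 1.32 0.  ] time 9.8 grip 39.8 9.902267509605736
```

Call:
step_arm(commands=[{"travel":[0.0015,0,0],"turn":[0,-0.5,0]},{"travel":[0.003,0,0],"turn":[0,-1,0]},{"travel":[0.003,0,0],"turn":[0,-1,0]}])

```text
time: 10.1
position: [0.4932, 0.1538, 0.1689]
tool_rot: [1.034, 2.241, -0.383]
ft_force: [1.6, -3.3, 1.3]
grip_width: 0.459
grip_force: 9.9
```

Call:
step_arm(commands=[{"travel":[0.0015,0,0],"turn":[0,-0.5,0]},{"travel":[0.003,0,0],"turn":[0,-1,0]},{"travel":[0.003,0,0],"turn":[0,-1,0]}])

```text
time: 10.4
position: [0.4929, 0.1546, 0.1683]
tool_rot: [1.028, 2.222, -0.391]
ft_force: [4.1, -5.6, 6.3]
grip_width: 0.459
grip_force: 10.0
```

```bash
python3 - <<'E'
from h import *
where()
E
```

```text
t=48.9 r=180.7 y=-0.9 mm tool t=48.1 tool rot F(tool)= [-9.3 -0.4 -0. ] T [ 0.22 -1.3   0.07] time 10.4 grip 39.9 9.999928840552457
```

Call:
step_arm(commands=[{"travel":[0,0,0],"turn":[0,0,0]},{"travel":[0,0,0],"turn":[0,0,0]},{"travel":[0,0,0],"turn":[0,0,0]},{"travel":[0,0,0],"turn":[0,0,0]}], gripper=0.8)

```text
time: 10.8
position: [0.4907, 0.1567, 0.1656]
tool_rot: [1.027, 2.229, -0.389]
ft_force: [0.6, 0.6, -0.5]
grip_width: 0.735
grip_force: 0.0
```

Call:
step_arm(commands=[{"travel":[0,0,-0.03],"turn":[0,0,0]},{"travel":[0,0,-0.07],"turn":[0,0,0]},{"travel":[0,0,-0.11],"turn":[0,0,0]},{"travel":[0,0,-0.11],"turn":[0,0,0]}])

```text
time: 11.2
position: [0.443, 0.2171, 0.2516]
tool_rot: [1.024, 2.231, -0.377]
ft_force: [0.6, -0.4, 0.5]
grip_width: 0.801
grip_force: 0.0
```

```bash
python3 - <<'E'
from h import *
s=ctrl.get_state();print(s["position"],s["time"])
p=s["position"]
plan([(.49,.12,.33,40,-15),(.50,-.07,.33,15,0),(.47,-.25,.27,-7,0),(.47,-.281,.062,-7,0)])
E
```

```text
[0.443019   0.21713079 0.25163853] 11.2
(0.49, 0.12, 0.33, 40, -15) travel [-0.13, -0.027, 0.01] turn [0.8, 26.4, 0.6]
(0.5, -0.07, 0.33, 15, 0) travel [-0.147, -0.114, 0.039] turn [3.3, 14.8, 24.9]
(0.47, -0.25, 0.27, -7, 0) travel [-0.166, -0.076, 0.06] turn [0.0, 0.0, 22.0]
(0.47, -0.281, 0.062, -7, 0) travel [-0.031, 0.004, 0.208] turn [0.0, 0.0, 0.0]
```

Call:
step_arm(commands=[{"travel":[-0.04,-0.009,-0.02],"turn":[0,7,0]},{"travel":[-0.08,-0.018,-0.01],"turn":[0,14,0]},{"travel":[-0.13,-0.027,0.01],"turn":[0.8,22,0.6]},{"travel":[-0.13,-0.027,0.01],"turn":[0.8,26.4,0.6]}], gripper=1)

```text
time: 11.6
position: [0.4946, 0.1066, 0.3312]
tool_rot: [1.252, 2.613, -0.164]
ft_force: [-0.2, -0.4, 0.3]
grip_width: 0.984
grip_force: 0.0
```

Call:
step_arm(commands=[{"travel":[-0.147,-0.114,0.039],"turn":[3.3,14.8,24.9]},{"travel":[-0.147,-0.114,0.039],"turn":[3.3,14.8,24.9]},{"travel":[-0.147,-0.114,0.039],"turn":[3.3,14.8,24.9]},{"travel":[-0.147,-0.114,0.039],"turn":[3.3,14.8,24.9]},{"travel":[-0.147,-0.114,0.039],"turn":[3.3,14.8,24.9]}])

```text
time: 12.1
position: [0.4986, -0.0844, 0.3285]
tool_rot: [1.941, 2.466, -0.014]
ft_force: [-0.1, -0.6, 0.4]
grip_width: 1.001
grip_force: 0.0
```

Call:
step_arm(commands=[{"travel":[-0.166,-0.076,0.06],"turn":[0,0,22]},{"travel":[-0.166,-0.076,0.06],"turn":[0,0,22]},{"travel":[-0.166,-0.076,0.06],"turn":[0,0,22]},{"travel":[-0.166,-0.076,0.06],"turn":[0,0,22]},{"travel":[-0.166,-0.076,0.06],"turn":[0,0,22]}])

```text
time: 12.6
position: [0.4633, -0.261, 0.2678]
tool_rot: [2.371, 2.058, -0.018]
ft_force: [0.1, -0.5, -0.3]
grip_width: 1.002
grip_force: 0.0
```

```bash
python3 - <<'E'
from h import *
for i in range(3): s=ctrl.get_image("scene")[:,:,::-1]
cv2.imwrite('pics/s5.png',s)
print(ctrl.get_state()["position"])
plan([(.47,-.281,.15,-7,0),(.47,-.281,.065,-7,0)])
a=cv2.resize(s[180:275,235:395],None,fx=5,fy=5,interpolation=cv2.INTER_CUBIC)
cv2.imwrite('pics/c5.png',a)
E
```

```text
[ 0.46746802 -0.25390369  0.26927345]
(0.47, -0.281, 0.15, -7, 0) travel [-0.026, 0.006, 0.119] turn [-0.2, 0.3, -0.4]
(0.47, -0.281, 0.065, -7, 0) travel [0.0, 0.0, 0.085] turn [0.0, 0.0, 0.0]
```

View pics/c5.png

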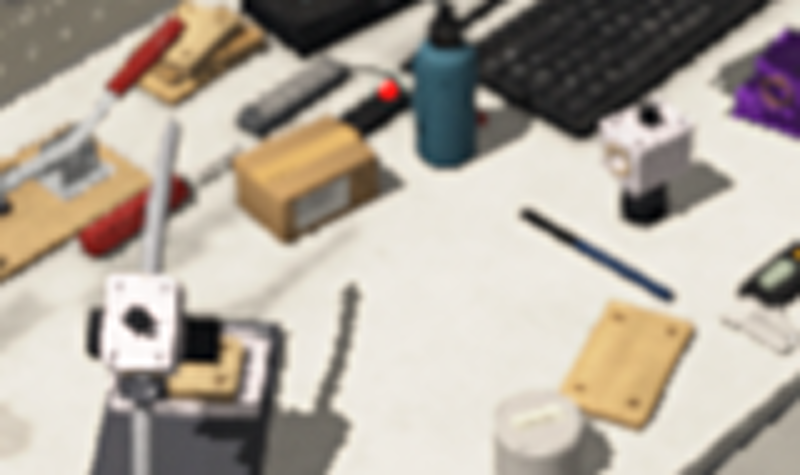

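The lamp head is on the rod against the collar at (140,340), released and upright. The camera head stands at (648,150) with its knob at (651,115), and the bystanders haven't moved. I'll pick up the camera.

Call:
step_arm(commands=[{"travel":[-0.013,0.003,0.04],"turn":[0,0,0]},{"travel":[-0.026,0.006,0.08],"turn":[0,0,0]},{"travel":[-0.026,0.006,0.119],"turn":[0,0,0]},{"travel":[-0.026,0.006,0.119],"turn":[0,0,0]}])

```text
time: 13.15
position: [0.4672, -0.2785, 0.1463]
tool_rot: [-2.354, -2.071, 0.017]
ft_force: [-0.3, 1.7, 0.4]
grip_width: 1.001
grip_force: 0.0
```

```bash
python3 - <<'E'
from h import *
P=plane("scene",(364.8,202.6),.09)
print(P, "scene bias at lamp(on rod side) approx: uy +3.5mm -> add", tri((379.7,213.9),(364.8,202.6)))
for i in range(3): ctrl.get_image("top")
print(ctrl.get_state()["position"]);plan([(.47,-.281,.065,-7,0)])
E
```

```text
[ 0.46520422 -0.28174767  0.09      ] scene bias at lamp(on rod side) approx: uy +3.5mm -> add (array([ 0.46882541, -0.28409697,  0.08668725]), np.float64(0.002901130546568421))
[ 0.47116218 -0.2814432   0.15271333]
(0.47, -0.281, 0.065, -7, 0) travel [0.001, -0.001, 0.088] turn [-0.0, 0.4, -0.3]
```

Call:
step_arm(commands=[{"travel":[-0.001,-0.002,0.04],"turn":[0,0,0]},{"travel":[-0.001,-0.002,0.07],"turn":[0,0,0]},{"travel":[-0.001,-0.002,0.088],"turn":[0,0,0]},{"travel":[-0.001,-0.002,0.088],"turn":[0,0,0]},{"travel":[-0.001,-0.002,0.088],"turn":[0,0,0]}])

```text
time: 13.8
position: [0.4689, -0.2837, 0.0652]
tool_rot: [2.356, 2.07, -0.007]
ft_force: [0.3, 0.1, 0.1]
grip_width: 0.999
grip_force: 0.0
```

Call:
step_arm(commands=[{"travel":[0,0,0],"turn":[0,0,0]},{"travel":[0,0,0],"turn":[0,0,0]},{"travel":[0,0,0],"turn":[0,0,0]},{"travel":[0,0,0],"turn":[0,0,0]},{"travel":[0,0,0],"turn":[0,0,0]}], gripper=0.3, force=20)

```text
time: 14.3
position: [0.4672, -0.2835, 0.0632]
tool_rot: [2.359, 2.07, -0.01]
ft_force: [-1.1, -0.6, -0.6]
grip_width: 0.626
grip_force: 0.0
```

Call:
step_arm(commands=[{"travel":[0,0,0],"turn":[0,0,0]},{"travel":[0,0,0],"turn":[0,0,0]},{"travel":[0,0,0],"turn":[0,0,0]},{"travel":[0,0,0],"turn":[0,0,0]},{"travel":[0,0,0],"turn":[0,0,0]}])

```text
time: 14.8
position: [0.4673, -0.2835, 0.0631]
tool_rot: [2.359, 2.07, -0.01]
ft_force: [1.0, -0.9, -0.2]
grip_width: 0.461
grip_force: 19.6
```

```bash
python3 - <<'E'
from h import *
s=ctrl.get_state();print(s["position"],s["tool_rot"],s["grip_width"]*87,s["grip_force"])
O_=s["position"][2]-.062
import re
t=open('h.py').read().replace("OFF=.0027","OFF=%.4f"%O_);open('h.py','w').write(t);print(O_)
plan([(.47,-.28,.24,-7,0),(.50,-.12,.32,10,0),(.60,-.04,.32,32,0),wp(98,.08,O_,0,.01)+(),wp(98,.05,O_,-.001)])
E
```

```text
[ 0.46725613 -0.28352601  0.06305788] [ 2.35920401  2.07021559 -0.00999793] 40.087941703409975 19.59235272514298
0.0010578780187429082
(0.47, -0.28, 0.24, -7, 0) travel [0.003, 0.002, -0.177] turn [-0.1, 0.4, -0.5]
(0.5, -0.12, 0.32, 10, 0) travel [0.162, 0.01, -0.08] turn [0.0, 0.0, -17.0]
(0.6, -0.04, 0.32, 32, 0) travel [0.061, 0.112, 0.0] turn [0.0, 0.0, -22.0]
(0.6405, -0.017, 0.2081, 40.5, 8) travel [-0.002, 0.047, 0.112] turn [0.6, 8.0, -8.5]
(0.6196, 0.006, 0.2023, 40.5, 8) travel [0.03, -0.001, 0.01] turn [0.0, 0.0, 0.0]
```

Call:
step_arm(commands=[{"travel":[0,0,-0.03],"turn":[0,0,0]},{"travel":[0,0,-0.07],"turn":[0,0,0]},{"travel":[0.003,0.002,-0.115],"turn":[0,0,0]},{"travel":[0.003,0.002,-0.16],"turn":[0,0.4,-0.5]},{"travel":[0.003,0.002,-0.177],"turn":[0,0.4,-0.5]}])

```text
time: 15.3
position: [0.4711, -0.281, 0.2441]
tool_rot: [2.351, 2.08, 0.003]
ft_force: [1.0, -0.8, -2.4]
grip_width: 0.46
grip_force: 19.6
```

Call:
step_arm(commands=[{"travel":[0.04,0.002,-0.02],"turn":[0,0,-4]},{"travel":[0.08,0.005,-0.04],"turn":[0,0,-8]},{"travel":[0.12,0.007,-0.06],"turn":[0,0,-12]},{"travel":[0.162,0.01,-0.08],"turn":[0,0,-17]}])

```text
time: 15.7
position: [0.499, -0.1191, 0.3205]
tool_rot: [-2.014, -2.407, 0.002]
ft_force: [1.5, 0.1, -2.5]
grip_width: 0.464
grip_force: 19.6
```

Call:
step_arm(commands=[{"travel":[0.02,0.035,0],"turn":[0,0,-7]},{"travel":[0.04,0.07,0],"turn":[0,0,-14]},{"travel":[0.061,0.1,0],"turn":[0,0,-22]},{"travel":[0.061,0.112,0],"turn":[0,0,-22]}])

```text
time: 16.1
position: [0.6011, -0.0344, 0.3179]
tool_rot: [-1.505, -2.752, 0.001]
ft_force: [0.3, 1.2, -1.9]
grip_width: 0.465
grip_force: 19.6
```

Call:
step_arm(commands=[{"travel":[-0.002,0.02,0.04],"turn":[0,3,-4]},{"travel":[-0.002,0.047,0.08],"turn":[0.6,8,-8.5]},{"travel":[-0.002,0.047,0.112],"turn":[0.6,8,-8.5]},{"travel":[-0.002,0.047,0.112],"turn":[0.6,8,-8.5]},{"travel":[-0.002,0.047,0.112],"turn":[0.6,8,-8.5]}])

```text
time: 16.6
position: [0.6396, -0.0178, 0.208]
tool_rot: [-1.26, -2.733, -0.086]
ft_force: [0.3, 0.1, -1.4]
grip_width: 0.462
grip_force: 19.8
```

```bash
python3 - <<'E'
from h import *
for i in range(4): ctrl.get_image("top")
where();plan([wp(98,.05,None,-.001),wp(98,.018,None,-.001)])
E
```

```text
t=120.5 r=209.3 y=0.0 mm tool t=98.0 tool rot F(tool)= [-0.8  0.8  2.6] T [ 0.08 -0.24 -0.01] time 16.8 grip 39.9 19.75326330902135
(0.6196, 0.006, 0.2024, 40.5, 8) travel [0.03, -0.001, 0.013] turn [0.2, 0.0, 0.1]
(0.599, 0.0301, 0.2068, 40.5, 8) travel [0.032, -0.0, 0.0] turn [0.0, 0.0, 0.0]
```

Call:
step_arm(commands=[{"travel":[0.015,-0.001,0.006],"turn":[0.2,0,0]},{"travel":[0.022,-0.001,0.012],"turn":[0.2,0,0]},{"travel":[0.03,-0.001,0.012],"turn":[0.2,0,0]},{"travel":[0.03,-0.001,0.012],"turn":[0.2,0,0]}])

```text
time: 17.2
position: [0.6187, 0.0075, 0.2011]
tool_rot: [-1.256, -2.735, -0.086]
ft_force: [0.2, 0.1, -2.1]
grip_width: 0.46
grip_force: 19.8
```

Call:
step_arm(commands=[{"travel":[0.008,0,0],"turn":[0,0,0]},{"travel":[0.016,0,0],"turn":[0,0,0]},{"travel":[0.024,0,0],"turn":[0,0,0]},{"travel":[0.032,0,0],"turn":[0,0,0]},{"travel":[0.032,0,0],"turn":[0,0,0]}])

```text
time: 17.7
position: [0.5978, 0.0316, 0.205]
tool_rot: [-1.256, -2.734, -0.084]
ft_force: [-0.3, -0.3, -2.4]
grip_width: 0.458
grip_force: 19.8
```

```bash
python3 - <<'E'
from h import *
for i in range(3): s=ctrl.get_image("scene")[:,:,::-1]
where();plan([wp(98,.018,None,-.001)])
a=cv2.resize(s[180:245,245:305],None,fx=8,fy=8,interpolation=cv2.INTER_CUBIC)
cv2.imwrite('pics/c6.png',a)
E
```

```text
t=103.8 r=178.9 y=-1.6 mm tool t=98.1 tool rot F(tool)= [0.1 0.  2. ] T [ 0.04 -0.3  -0.01] time 17.85 grip 39.9 19.75338420710159
(0.599, 0.0301, 0.2068, 40.5, 8) travel [0.0, 0.001, -0.002] turn [-0.3, -0.1, 0.0]
```

View pics/c6.png

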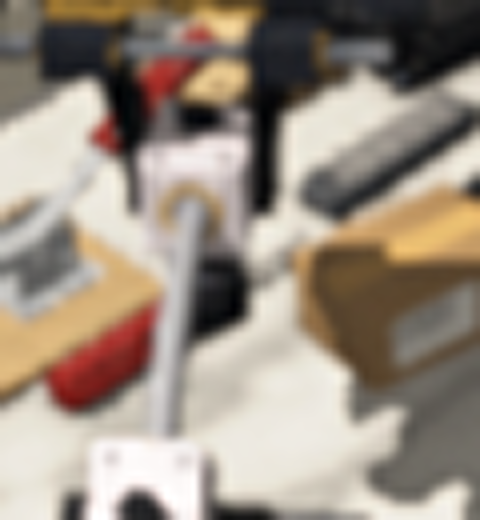

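The rod enters the camera bore at (188,208), with no contact force. I'll slide it on with a slight raise.

Call:
step_arm(commands=[{"travel":[0.009,0,-0.002],"turn":[0,0,0]},{"travel":[0.018,0,-0.002],"turn":[0,0,0]},{"travel":[0.026,0,-0.001],"turn":[0,-2.5,0]},{"travel":[0.034,0,-0.001],"turn":[0,-5,0]},{"travel":[0.034,0,-0.001],"turn":[0,-5,0]}])

```text
time: 18.35
position: [0.5745, 0.0584, 0.2103]
tool_rot: [-1.284, -2.807, -0.029]
ft_force: [-1.1, 0.1, -3.8]
grip_width: 0.46
grip_force: 19.9
```

```bash
python3 - <<'E'
from h import *
where()
E
```

```text
t=91.8 r=179.3 y=-1.2 mm tool t=93.3 tool rot F(tool)= [ 0.5 -0.7  3.9] T [ 0.18  0.07 -0.01] time 18.35 grip 40.0 19.881970575079322
```

Call:
step_arm(commands=[{"travel":[0.008,0,0],"turn":[0,-2.5,0]},{"travel":[0.016,0,0.001],"turn":[0,-5,0]},{"travel":[0.024,0,0.001],"turn":[0,-7.5,0]},{"travel":[0.032,0,0.003],"turn":[0,-10,0]},{"travel":[0.032,0,0.003],"turn":[0,-10,0]}])

```text
time: 18.85
position: [0.554, 0.0822, 0.2087]
tool_rot: [1.264, 2.761, -0.082]
ft_force: [-0.8, 0.4, -2.9]
grip_width: 0.459
grip_force: 19.9
```

```bash
python3 - <<'E'
from h import *
where()
E
```

```text
t=81.8 r=179.5 y=-1.4 mm tool t=83.3 tool rot F(tool)= [ 1.1 -0.4  2.8] T [ 0.13  0.27 -0.04] time 18.85 grip 39.9 19.88317457959056
```

Call:
step_arm(commands=[{"travel":[0.008,0,0],"turn":[0,-2.5,0]},{"travel":[0.016,0,0.001],"turn":[0,-5,0]},{"travel":[0.024,0,0.001],"turn":[0,-7.5,0]},{"travel":[0.031,0,0.002],"turn":[0,-10.5,0]},{"travel":[0.031,0,0.002],"turn":[0,-10.5,0]}], force=10)

```text
time: 19.35
position: [0.5345, 0.1046, 0.2027]
tool_rot: [1.193, 2.605, -0.189]
ft_force: [-1.1, 1.0, -2.9]
grip_width: 0.462
grip_force: 9.9
```

Call:
step_arm(commands=[{"travel":[0.002,0,0],"turn":[0,-0.6,0]},{"travel":[0.004,0,0],"turn":[0,-1.2,0]},{"travel":[0.006,0,0],"turn":[0,-1.9,0]},{"travel":[0.008,0,0],"turn":[0,-2.5,0]},{"travel":[0.008,0,0],"turn":[0,-2.5,0]}])

```text
time: 19.85
position: [0.5304, 0.1093, 0.2009]
tool_rot: [1.177, 2.564, -0.213]
ft_force: [-0.2, 0.5, -2.2]
grip_width: 0.46
grip_force: 9.9
```

```bash
python3 - <<'E'
from h import *
where()
E
```

```text
t=70.1 r=180.6 y=-1.7 mm tool t=70.1 tool rot F(tool)= [1.3 0.2 1.9] T [0.04 0.56 0.03] time 19.85 grip 40.0 9.929304867982864
```

Call:
step_arm(commands=[{"travel":[0.002,0,0],"turn":[0,-0.6,0]},{"travel":[0.004,0,0],"turn":[0,-1.2,0]},{"travel":[0.006,0,0],"turn":[0,-1.9,0]},{"travel":[0.006,0,0],"turn":[0,-1.9,0]}])

```text
time: 20.25
position: [0.5275, 0.1127, 0.1994]
tool_rot: [1.164, 2.533, -0.231]
ft_force: [2.9, -2.1, -1.4]
grip_width: 0.458
grip_force: 9.9
```

Call:
step_arm(commands=[{"travel":[0.0015,0,0],"turn":[0,-0.5,0]},{"travel":[0.003,0,0],"turn":[0,-1,0]},{"travel":[0.003,0,0],"turn":[0,-1,0]}])

```text
time: 20.55
position: [0.5272, 0.113, 0.1993]
tool_rot: [1.158, 2.514, -0.241]
ft_force: [5.7, -6.4, -0.7]
grip_width: 0.458
grip_force: 10.0
```

```bash
python3 - <<'E'
from h import *
where()
E
```

```text
t=68.5 r=180.9 y=-1.8 mm tool t=67.0 tool rot F(tool)= [-7.6  0.2  4. ] T [-0.07 -1.2   0.06] time 20.55 grip 39.9 9.984289748972515
```

Call:
step_arm(commands=[{"travel":[0.002,0,0],"turn":[0,0,0]},{"travel":[0.003,0,0],"turn":[0,0,0]},{"travel":[0.003,0,0],"turn":[0,0,0]}])

```text
time: 20.85
position: [0.5268, 0.1134, 0.1992]
tool_rot: [1.159, 2.511, -0.241]
ft_force: [8.9, -8.9, 1.8]
grip_width: 0.456
grip_force: 10.0
```

Call:
step_arm(commands=[{"travel":[0,0,0],"turn":[0,0,0]},{"travel":[0,0,0],"turn":[0,0,0]},{"travel":[0,0,0],"turn":[0,0,0]},{"travel":[0,0,0],"turn":[0,0,0]},{"travel":[0,0,0],"turn":[0,0,0]}], gripper=0.8)

```text
time: 21.35
position: [0.5233, 0.1178, 0.1968]
tool_rot: [1.157, 2.52, -0.239]
ft_force: [0.0, -0.1, 0.0]
grip_width: 0.774
grip_force: 0.0
```

Call:
step_arm(commands=[{"travel":[0,0,-0.03],"turn":[0,0,0]},{"travel":[0,0,-0.07],"turn":[0,0,0]},{"travel":[0,0,-0.11],"turn":[0,0,0]},{"travel":[0,0,-0.16],"turn":[0,0,0]},{"travel":[0,0,-0.16],"turn":[0,0,0]}])

```text
time: 21.85
position: [0.4846, 0.169, 0.3504]
tool_rot: [1.153, 2.519, -0.224]
ft_force: [0.7, 1.0, -0.0]
grip_width: 0.799
grip_force: 0.0
```

```bash
python3 - <<'E'
from h import *
for i in range(3): s=ctrl.get_image("scene")[:,:,::-1]
a=cv2.resize(s[185:275,235:345],None,fx=6,fy=6,interpolation=cv2.INTER_CUBIC)
cv2.imwrite('pics/c7.png',a)
P=ctrl.get_state();print(P["position"],P["time"])
f=lambda X:((proj("scene",np.array(X[:3]))[0]-[235,185]+.5)*6).round()
for t in(40,49,68): print(t,f(wp(t,0,0)),"knob",f(wp(t,0,.032)))
E
```

```text
[0.48360082 0.16474781 0.34382119] 22.0
40 [164. 426.] knob [153. 431.]
49 [166. 367.] knob [156. 361.]
68 [176. 250.] knob [168. 220.]
```

View pics/c7.png

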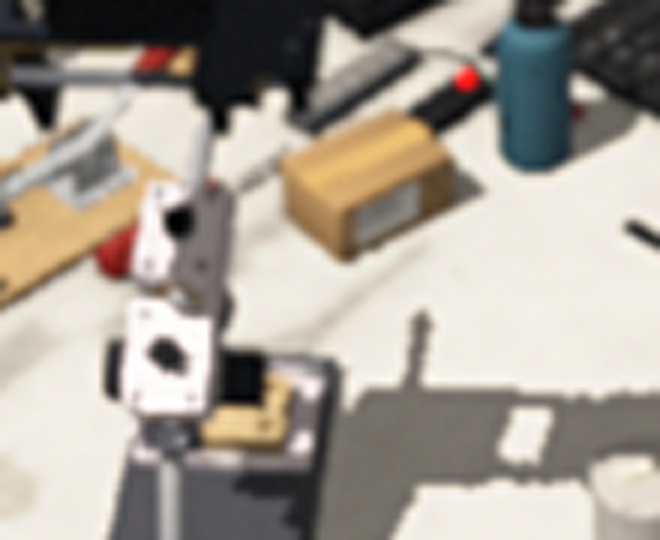

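The lamp head is at (168,360) against the collar, and the camera head at (185,230) rests on it. The right part of the camera looks grey, probably from the gripper's shadow. I'll move the arm away and check this numerically.

Call:
step_arm(commands=[{"travel":[0.02,0,-0.04],"turn":[0,0,0]},{"travel":[0.05,-0.03,-0.06],"turn":[0,0,0]},{"travel":[0.09,-0.06,-0.06],"turn":[0,5,0]},{"travel":[0.13,-0.09,-0.06],"turn":[0,10,0]},{"travel":[0.16,-0.1,-0.06],"turn":[0,15,0]}])

```text
time: 22.5
position: [0.2987, 0.2269, 0.3378]
tool_rot: [1.239, 2.734, -0.116]
ft_force: [-0.6, -1.0, 0.2]
grip_width: 0.796
grip_force: 0.0
```

```bash
python3 - <<'E'
from h import *
for k in range(2):
  s=ctrl.get_image("scene")[:,:,::-1].copy()
cv2.imwrite('pics/s8.png',s)
print(ctrl.get_state()["position"],ctrl.get_state()["time"])
hsv=cv2.cvtColor(s,cv2.COLOR_BGR2HSV)
for r in range(212,262,2):
    print(r,' '.join('%3d'%v for v in s[r,252:280].mean(1)))
E
```

```text
[0.3033017  0.22263872 0.33929409] 22.6
212  46  46  46  45  43  57  82 103 109 105 114 127 131 125 116 107  84  47  25  18  16  18  18  19  19  19  19  18
214  47  46  46  47  44  37  30  28  28  29  28  29  28  28  30  31  32  32  30  27  24  19  16  15  16  16  15  15
216  46  46  47  46  41  28  21  21  24  26  23  24  25  24  25  24  25  28  33  46  47  31  18  17  16  17  16  17
218  47  46  47  46  38  24  20  20  21  23  30  38  33  32  36  33  28  39  52  52  50  44  33  21  13  11  13  14
220  46  47  45  45  34  23  19  21  21  32  44  47  48  46  47  45  41  48  78  94  76  68  61  33  15  14  14  13
222  46  46  47  41  26  19  21  19  21  31  45  47  47  46  46  44  34  61 148 181 130 120 118  58  16  14  18  14
224  47  47  45  36  22  19  20  20  29  40  46  47  47  46  47  44  33  75 172 203 133  98  84  44  14  10  11  12
226  47  47  46  44  38  36  35  34  40  46  47  46  46  47  46  43  38  63 112 127  92  70  54  36  20  12  12  13
228  47  46  44  45  44  44  46  47  46  48  48  49  49  49  50  49  49  50  51  52  50  52  51  44  28  17  15  12
230  44  36  24 
[... 1139 characters left out ...]
 104
250 143  52  67 187 243 209 224 249 250 249 249 249 250 245 231 235 236 146  38   8  14  15  14  15  14  13  42 111
252 230 216 207 211 214 202 238 255 255 255 255 255 255 253 235 236 233 135  37   7  15  36  59  71  69  61  70 137
254 233 234 235 233 218 180 132 123 112 108 111 114 114 107 106 108 112 108 113 139 168 179 188 192 192 182 166 166
256 232 233 234 235 235 216 132  82  76  78  88  98  92  72  57  58 106 168 192 198 197 196 194 194 191 174 146 145
258 234 234 235 229 198 168 152  97  78  90  94 102 127 134  74  38  65 109 128 130 128 122 116 118 118 117 116 117
260 234 234 234 216 169 196 226 209 189 148  90  73  75  91 119 130 146 171 180 182 184 175 152 122  92  84  83  79
```

```bash
python3 - <<'E'
from h import *
plan([(.38,.1,.36,20,0),(.48,-.1,.36,0,0)])
E
```

```text
(0.38, 0.1, 0.36, 20, 0) travel [-0.145, -0.021, 0.003] turn [1.1, 9.3, 20.4]
(0.48, -0.1, 0.36, 0, 0) travel [-0.222, 0.026, 0.0] turn [0.0, 0.0, 20.0]
```

Call:
step_arm(commands=[{"travel":[-0.145,-0.021,0.003],"turn":[1,9,20]},{"travel":[-0.145,-0.021,0.003],"turn":[1,9,20]},{"travel":[-0.145,-0.021,0.003],"turn":[1,9,20]},{"travel":[-0.145,-0.021,0.003],"turn":[1,9,20]}])

```text
time: 23.0
position: [0.3829, 0.0984, 0.362]
tool_rot: [1.795, 2.572, 0.005]
ft_force: [0.4, -0.3, 0.5]
grip_width: 0.801
grip_force: 0.0
```

Call:
step_arm(commands=[{"travel":[-0.222,0.026,0],"turn":[0,0,20]},{"travel":[-0.222,0.026,0],"turn":[0,0,20]},{"travel":[-0.222,0.026,0],"turn":[0,0,20]},{"travel":[-0.222,0.026,0],"turn":[0,0,20]},{"travel":[-0.222,0.026,0],"turn":[0,0,20]}])

```text
time: 23.5
position: [0.4843, -0.1031, 0.3618]
tool_rot: [2.214, 2.22, 0.001]
ft_force: [0.7, 1.0, -0.0]
grip_width: 0.803
grip_force: 0.0
```

```bash
python3 - <<'E'
from h import *
for k in range(2): s=ctrl.get_image("scene")[:,:,::-1].copy()
cv2.imwrite('pics/s9.png',s);t=ctrl.get_image("top")[:,:,::-1];cv2.imwrite('pics/t9.png',t)
print(ctrl.get_state()["position"],ctrl.get_state()["time"])
for r in range(212,258,2):
    print(r,' '.join('%3d'%v for v in s[r,252:280].mean(1)))
print("top")
P=proj("top",[wp(68,0,.02)[:3],wp(49,0,.02)[:3]]);print(P)
for r in range(172,206,2): print(r,' '.join('%3d'%v for v in t[r,236:274].mean(1)))
E
```

```text
[ 0.48382163 -0.0992567   0.3616667 ] 23.65
212 106 118 132 170 185 181 173 173 181 201 214 218 221 215 200 188 163 153 197 228 230 227 225 223 213 196 181 166
214 115 146 170 177 182 188 174 172 177 177 179 186 203 210 202 184 148 133 167 190 205 215 203 180 160 145 139 159
216 175 170 166 163 161 166 174 205 219 197 221 240 239 238 237 237 229 197 173 200 201 170 159 141 146 176 196 213
218 172 168 169 169 169 170 194 229 234 216 231 237 223 227 238 245 243 232 226 238 207 126 151 204 219 222 222 221
220 172 172 172 172 167 161 200 242 242 209 121  59  42  48  98 192 244 245 243 230 155 109 164 216 222 219 216 211
222 175 168 157 141 127 123 192 242 244 222 105  19  18  17  28  97 192 241 245 227 135 122 181 212 209 202 197 194
224 140 120 100  89  92 145 218 241 239 240 206 132 104 108 116 142 195 236 242 211 123 118 170 196 197 193 192 194
226  88  88  79  67  85 173 242 244 243 243 243 243 245 246 245 243 244 246 234 163 106 132 179 196 204 211 217 222
228  67  68  60  58 101 187 228 197 210 240 242 241 242 243 241 233 217 227 218 133 101 143 183 199 210 220 227 229
230  92  61 
[... 3626 characters left out ...]
 245 242 242 242 231 180 119 100  99  93  86  95  94  99 102 101  92  85  61
198 240 241 240 241 240 240 231 205 223 240 225 167 136 157 217 241 239 236 245 245 238 209 148 112  90  94 100  99  98 100  99 106 103 103  94  81  56  46
200 242 242 244 244 238 237 240 242 242 242 241 230 194 176 168 170 206 216 222 194 133 107  91  66  35  38  70  91  98 100 101 100 102 102 103  98  69  46
202 241 240 236 224 192 160 195 218 232 241 241 241 240 224 185 151 153 152 136 126 106  72  38  18  16  18  24  46  78  97 100 103 102 101  99  98  95  75
204 216 194 181 101  44  33  25  50 114 209 239 237 211 202 206 169 125 104  93  67  36  18  17  19  12  18  14  17  18  38  77  98  99 102  98  99  97  97
```

```bash
python3 -c "
from bench import ctrl
print(ctrl.close_job())"
```

```text
the job is handed in; nothing more can be done
None
```

I handed the job in at about 24 s: the lamp head is released on the rod against the stop collar and the camera head released behind it against the lamp, going by contact forces and final image measurements. The hand-in gave no verdict, and I viewed 11 pictures, one over the limit of 10.

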